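# Fit two keyed spacer collars on the bench arbor in size order

### The job

Fit the two loose steel spacer collars on the upright keyed spindle of the bench arbor: the wide collar first, down flat on the shoulder, then the narrower one down flat on top of it. The keys stand at an angle nobody has measured, so lower each collar gently until it rests on them and turn it lightly until its keyways find them; never force it. Leave both collars fully home and let go, and do not disturb the things lying around.

Things in the scene. Friction and masses are not known exactly. Their poses are not given: they have to be found in the camera images.
- arbor: Bench arbor, bolted down: grey square foot 100 x 100 x 10 mm with four bolt heads, on it a dark round column (45 mm across at the top, with a flat shoulder 50 mm above the table) and the upright steel spindle. Origin: centre of the underside of the foot, on the spindle axis; z up. Its yaw says nothing about the angle of the keys.
- seat (a point): Point on the spindle axis at shoulder height, 50 mm above the table, z up. From here the steel spindle, 20 mm in diameter, rises 48 mm; its top 8 mm taper to 12 mm across. Two dark keys on its opposite sides, each 6 mm wide, stand out to 14 mm from the axis.
- key_top (a point): Point on the spindle axis level with the tops of the keys, 28 mm above the shoulder; the keys run from the shoulder to here. Its axes are the foot's, not the keys': the line through the two keys lies at an unmeasured angle, within 0.75 rad of the foot's x axis either way. The spindle is stiff to turn (0.5 N m): a lightly rubbing collar does not turn it.
- collar_wide: Wide spacer collar, plain steel, lying flat: 64 mm outer diameter, 18 mm high, one fine groove round it, 0.25 kg. Bore 22.5 mm with four keyways right through, 8 mm wide, out to 15.5 mm from the axis, at its own +x, +y, -x, -y. Origin: centre of the underside; z up. It rests on the keys' tops unless a keyway is within about 0.07 rad of each key; then it goes down to the shoulder.
- collar_narrow: Narrow spacer collar, plain steel, lying flat: 48 mm outer diameter, 22 mm high, two fine grooves round it, 0.16 kg. Same bore and four keyways as the wide one, at its own +x, +y, -x, -y. Origin: centre of the underside; z up. It belongs on the wide collar, underside 18 mm above the shoulder; off the keys it stops on their tops, 10 mm higher.
- optic_mould: Bystander: brass cup-shaped mould, 68 mm across, 54 mm high, upright. Origin: centre of the underside.
- tumbler_clear: Bystander: clear glass tumbler, 56 mm across, 70 mm high, upright. Origin: centre of the underside.
- cork_big: Bystander: cork stopper, 33 mm across, 32 mm high, standing. Origin: centre of the underside.
Not all that is in view belongs to the job. What is shaped like the collar_wide but black or green is not meant.

How it is judged:
By the outcome, as a careful person would: the job done as asked, in the order asked, and still so for the second after the job is handed in, with the robot touching nothing.
It also fails if it takes over 67 s, if anything falls off the work surface, if the arm or the gripper's body presses on something with over 40 N, if the wrist force passes 120 N, or if a joint passes its speed limit or range.

### The arm

A 6-joint arm with a two-finger parallel gripper is mounted at the origin on a cart in front of the work surface, level with it; the furniture and walls round the work are solid. World frame = base frame: x ahead of the robot, y to its left, z up, the work surface at z = 0. Lengths are in mm, angles in rad, forces in N, time in s.
With the tool pointing down it reaches from about 350 to 875 mm from the base axis. Payload 4.2 kg.
Tool frame: the origin (TCP) lies midway between the tips of the shut fingers; the grasp point (between the pads) lies 19 mm behind it; z points along the fingers, y is the line along which they close (so a half turn about z gives the same grasp; the last joint's range is limited). The gripper opens to 85 mm and grips with 20 to 120 N. Pads are 22 mm wide; open, the fingers measure 114 mm over their backs; the gripper's body (76 mm by 85 mm) begins 54 mm behind the grasp point. The pads swing forward as they close: fully open they stand 13 mm farther back than shut.
Start: joints at [1.408, 0.385, 0.008, 0, -1.194, -0.259], TCP at [255.844, 570.213, 231.312] pointing down, gripper open.
Joint ranges: [-3.14, 3.14], [-1.21, 2.06], [-1.07, 1.41], [-3.16, 2.05], [-2.99, -0.16], [-3.1, 3.1]. Speed limits (rad/s): [2.79, 2.79, 3.14, 3.14, 3.14, 3.14].

### API

Orientations are given as a unit quaternion [x, y, z, w].
In Python, from bench import arm gives the robot as it stands. The module is installed in compiled form; this text tells all that it offers.
- The arm moves only by the shell command python3 -m handwheel 'ROWS' [OPENING]. ROWS is JSON, a list of rows, each an object of numbers: "x", "y", "z": the shift along the world's x, y, z each as a share of 20 cm, from -1 to 1; "ax", "ay", "az": the turn, a rotation vector about the world's x, y, z each as a share of 90 degrees, from -1 to 1. In form: [{"x": .., "y": .., "z": .., "ax": .., "ay": .., "az": ..}, ...]. A call has exactly 8 rows; each row shifts and turns the commanded pose from where the row before left it; what a row does not reach is not made up. A row lasts 1/10 s, in which the tool goes at most 50 mm and 8.59 degrees, less where a joint would pass 70% of its speed; a pose out of reach is approached as far as the arm can. A call with a number of a shift or a turn outside -1 to 1 is refused whole. A call with a gripper value outside its range is refused whole. OPENING is the opening, from -1 (shut) to 1 (fully open), set as the call begins (- or left out, the last holds). The fingers move at their own pace and stop on an object; the grip force is fixed at half the most. Time passes only in rows, so rows that do not move let the fingers close, or fill a call up. It gives the time, the measured TCP pose, the force, the opening and the grip force at its end, in the units of the state.
- arm.read_state(): the state, without advancing time (a new reading comes with each control period).
- arm.get_image(name): name is "scene" or "side" or "wrist"; returns the picture (420x560x3 uint8, red, green, blue); there is no depth.
- arm.camera_params(name): a dict with "K" (3x3 intrinsics, pixels), "position" and "orientation" of the camera in the world. Camera axes: x right, y down, z forward; pixel columns grow to the right and rows downward; lengths in mm; the calibration is good to about 2 mm. A picture is of the moment at which its call begins: read the wrist's pose just before it. camera_params takes no time and is no camera call; for the wrist camera it gives the pose at the moment of the call.
- arm.job_done(): hands the job in; it is judged then, once.
The state is a dict: "clock": time; "joints": joint angles; "joint_vel": joint speeds; "joint_efforts": joint torques, N m; "position": TCP position; "ee_rot": TCP orientation; "contact_force": force on the tool from outside, world axes, zero at the start; "wrist_torque": the same for the moment, N m; "gripper_width": finger opening in mm; "grasp_force": force on a finger pad.
Only numpy, scipy, OpenCV 4.12 (cv2) and the standard library are available. Lean on these libraries where they do the work, as an engineer would, in place of code of your own. Each camera call takes 0.05 s, during which the arm holds its last target. There are 200 camera calls.

## Working session

There is one attempt and no reset: what is moved stays moved. The work goes in short steps, Python scripts to look and compute and a shell command to move; the robot and the scene stay as the last step left them, time stands still between calls to the robot, and variables do not carry over. Pictures are saved under pics/ and viewed, at most 12 in all, crops included, and the job is handed in when it is done.

```bash
mkdir -p pics
cat > h.py <<'E'
import numpy as np,cv2
from bench import arm
from scipy.spatial.transform import Rotation as R
def cam(n):
    p=arm.camera_params(n);o=p["orientation"]
    return np.array(p["K"]),np.array(p["position"],float),R.from_quat(o).as_matrix() if np.size(o)==4 else np.array(o)
def ray(c,uv):
    K,p,M=c;d=M@np.linalg.inv(K)@[uv[0],uv[1],1];return p,d/np.linalg.norm(d)
def plane(c,uv,z):
    p,d=ray(c,uv);return p+d*(z-p[2])/d[2]
def cross(c1,a,c2,b):
    p,d=ray(c1,a);q,e=ray(c2,b);s=np.linalg.lstsq(np.c_[d,-e],q-p,rcond=None)[0]
    P,Q=p+d*s[0],q+e*s[1];return (P+Q)/2,np.linalg.norm(P-Q)
def proj(c,X):
    K,p,M=c;v=K@(M.T@(np.array(X)-p));return v[:2]/v[2]
def snap(n,f):
    c=cam(n);im=arm.get_image(n);cv2.imwrite("pics/"+f,im[:,:,::-1]);return c,im
E
python3 - <<'E'
from h import *
import pickle
ims={}
for n in("scene","side","wrist"):
    c,im=snap(n,n+"0.png");ims[n]=(c,im);print(n,c[1].round(),c[2][:,2].round(2),c[0][0,0])
pickle.dump(ims,open("ims.pkl","wb"))
cv2.imwrite("pics/two.png",cv2.resize(np.vstack([ims["scene"][1],ims["side"][1]]),(560,840))[:,:,::-1])
print(arm.read_state())
E
```

```text
scene [ -39. -671.  619.] [ 0.53  0.67 -0.52] 521.3541925069799
side [ 352. -914.  536.] [ 0.13  0.88 -0.45] 507.541573706772
wrist [325. 539. 374.] [-0.27  0.12 -0.96] 289.3246821541221
{'clock': 0.15, 'joints': array([ 1.40757443e+00,  3.85376250e-01,  6.95700718e-03, -3.11192320e-04,
       -1.19401982e+00, -2.58634023e-01]), 'joint_vel': array([-0.00108949, -0.00274602,  0.00438816,  0.00249431,  0.0002139 ,
       -0.00078647]), 'joint_efforts': array([-3.08913050e-04, -3.92679119e+01,  1.88581842e+01,  4.18858856e+00,
       -3.38734862e-03, -4.34861363e-06]), 'position': array([255.70750875, 569.82208717, 230.48791957]), 'ee_rot': array([ 9.77824699e-01, -2.09423403e-01, -1.05300934e-04,  8.27331023e-04]), 'contact_force': array([-0.52355046, -0.26463512,  0.28212324]), 'wrist_torque': array([-0.05503121, -0.01921071, -0.01334162]), 'grasp_force': 0.0, 'gripper_width': 85.31596409311125}
```

View pics/scene0.png

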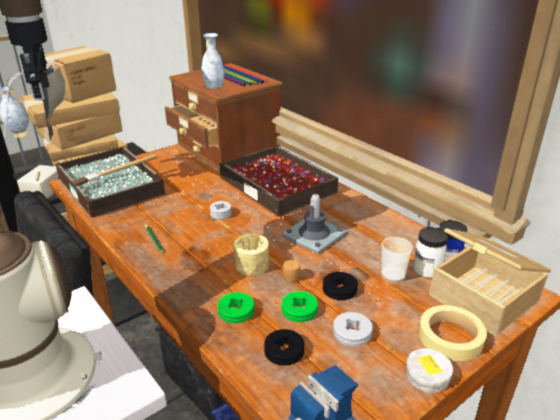

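View pics/side0.png

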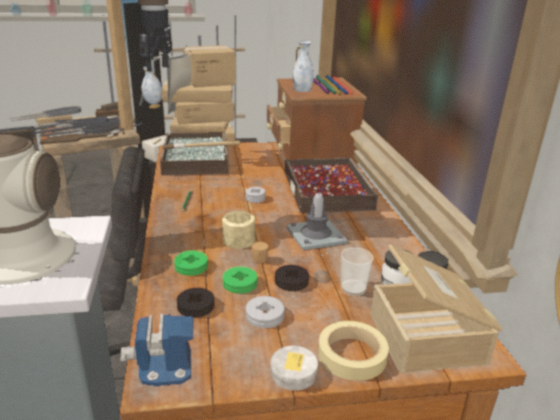

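The scene view shows the wide collar at about (353,327), the narrow one at (221,210) and the spindle top at (316,197). In the side view they are at (265,311), (255,194) and (318,198). Next I'll triangulate them.

Run:
```python
from h import *
import pickle
I=pickle.load(open("ims.pkl","rb"));S,T=I["scene"],I["side"]
def blob(im,u,v,r,lo=120):
    h=cv2.cvtColor(im,cv2.COLOR_RGB2HSV);m=((h[...,1]<70)&(h[...,2]>lo)).astype(np.uint8)
    w=np.zeros_like(m);w[v-r:v+r,u-r:u+r]=1;m=cv2.morphologyEx(m*w,cv2.MORPH_CLOSE,np.ones((7,7)))
    c=max(cv2.findContours(m,0,1)[0],key=cv2.contourArea);return cv2.boundingRect(c),cv2.fitEllipse(c)
for n,a,b,r in(("wide",(353,327),(265,312),26),("narrow",(221,210),(255,195),16)):
    B1,e1=blob(S[1],*a,r);B2,e2=blob(T[1],*b,r);print(n,B1,B2,e1,e2,cross(S[0],e1[0],T[0],e2[0]))
for n,a,b in(("sptop",(316,196),(319,196)),("cork",(291,263),(260,246)),("mould",(251,241),(239,220)),("tumb",(396,241),(356,256)),("blk1",(340,282),(292,275)),("grn",(299,301),(240,276)),("blk2",(284,342),(196,298)),("footL",(284,236),(289,233)),("footR",(347,234),(346,237)),("footB",(311,251),(301,247))):
    P,e=cross(S[0],a,T[0],b);print(n,P.round(),round(e,1))
```

```text
wide (333, 312, 40, 35) (242, 296, 43, 37) ((352.2995910644531, 328.7113037109375), (34.29079818725586, 39.921512603759766), 97.42286682128906) ((262.72845458984375, 312.7441101074219), (33.219879150390625, 44.940826416015625), 67.99225616455078) (array([ 449.06436334, -247.24516507,   10.71145037]), np.float64(2.4764990623363197))
narrow (210, 201, 21, 18) (245, 186, 20, 17) ((220.172119140625, 209.60853576660156), (18.047039031982422, 21.540576934814453), 90.1478500366211) ((254.87948608398438, 194.2028045654297), (16.095123291015625, 20.30433464050293), 91.32109832763672) (array([490.96210579, 214.58778059,  10.65794189]), np.float64(0.7013193004941563))
sptop [600.  14.  94.] 1.0
cork [468. -66.  31.] 2.6
mould [435.  15.  50.] 6.1
tumb [ 624. -181.   71.] 9.0
blk1 [ 516. -149.   14.] 1.3
grn [ 421. -145.   17.] 1.9
blk2 [ 340. -203.   16.] 0.1
footL [550.  57. -10.] 8.5
footR [648. -36.  15.] 12.5
footB [560. -21.  -6.] 0.3
```

View pics/wrist0.png

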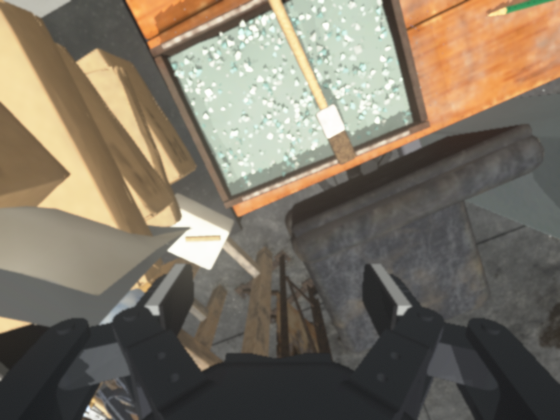

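```bash
python3 -m handwheel '[{"x":0.08,"y":-0.23},{"x":0.08,"y":-0.23},{"x":0.08,"y":-0.23},{"x":0.08,"y":-0.23},{"x":0.08,"y":-0.23},{"x":0.08,"y":-0.23},{"x":0.08,"y":-0.23},{"x":0.08,"y":-0.23}]' 1
python3 -m handwheel '[{"x":0.135,"y":-0.12},{"x":0.135,"y":-0.12},{"x":0.135,"y":-0.12},{"x":0.135,"y":-0.12},{"x":0.135,"y":-0.12},{"x":0.135,"y":-0.12},{"x":0.135,"y":-0.12},{"x":0.135,"y":-0.12}]'
python3 - <<'E'
from h import *
import pickle
pickle.dump(snap("wrist","w1.png"),open("w1.pkl","wb"));s=arm.read_state();print(s["position"],s["contact_force"],s["joints"])
E
```

```text
[255.72095418 569.91629304 230.647259  ] [ 0.59893397  0.48807325 -1.29307228] [ 1.40760679e+00  3.85247921e-01  7.14213796e-03 -2.47992994e-04
 -1.19398199e+00 -2.58586855e-01]invalid input at $[0]: expected keys x, y, z, ax, ay, az
invalid input at $[0]: expected keys x, y, z, ax, ay, az
```

View pics/w1.png

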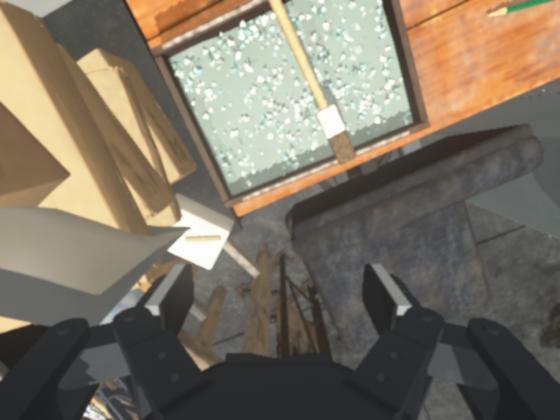

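The rows need all six keys, so both calls were refused and the arm hasn't moved: the view is unchanged.

```bash
python3 -m handwheel '[{"x":0.08,"y":-0.23,"z":0,"ax":0,"ay":0,"az":0},{"x":0.08,"y":-0.23,"z":0,"ax":0,"ay":0,"az":0},{"x":0.08,"y":-0.23,"z":0,"ax":0,"ay":0,"az":0},{"x":0.08,"y":-0.23,"z":0,"ax":0,"ay":0,"az":0},{"x":0.08,"y":-0.23,"z":0,"ax":0,"ay":0,"az":0},{"x":0.08,"y":-0.23,"z":0,"ax":0,"ay":0,"az":0},{"x":0.08,"y":-0.23,"z":0,"ax":0,"ay":0,"az":0},{"x":0.08,"y":-0.23,"z":0,"ax":0,"ay":0,"az":0}]' 1 &&
python3 -m handwheel '[{"x":0.135,"y":-0.12,"z":0,"ax":0,"ay":0,"az":0},{"x":0.135,"y":-0.12,"z":0,"ax":0,"ay":0,"az":0},{"x":0.135,"y":-0.12,"z":0,"ax":0,"ay":0,"az":0},{"x":0.135,"y":-0.12,"z":0,"ax":0,"ay":0,"az":0},{"x":0.135,"y":-0.12,"z":0,"ax":0,"ay":0,"az":0},{"x":0.135,"y":-0.12,"z":0,"ax":0,"ay":0,"az":0},{"x":0.135,"y":-0.12,"z":0,"ax":0,"ay":0,"az":0},{"x":0.135,"y":-0.12,"z":0,"ax":0,"ay":0,"az":0}]'
python3 - <<'E'
from h import *
import pickle
c,im=snap("wrist","w1.png");pickle.dump((c,im),open("w1.pkl","wb"));s=arm.read_state();print(s["position"],s["contact_force"],s["joints"],s["ee_rot"])
u,v=proj(c,[600,13,85]).round().astype(int);print(u,v)
a=im[max(v-75,0):v+75,max(u-75,0):u+75];cv2.imwrite("pics/w1c.png",cv2.resize(a,None,fx=4,fy=4,interpolation=2)[:,:,::-1])
E
```

```text
clock: 1.0
position: [383.9, 200.3, 231.5]
ee_rot: [0.978, -0.209, 0.0, -0.0]
contact_force: [1.1, -0.1, 0.1]
gripper_width: 85.3
grasp_force: 0.0
clock: 1.8
position: [600.7, 9.0, 231.0]
ee_rot: [0.978, -0.209, -0.0, 0.0]
contact_force: [0.6, 0.2, 0.3]
gripper_width: 85.6
grasp_force: 0.0
[604.09640796   6.18704114 230.39392342] [ 4.81765046 -0.58317572  1.95174973] [ 0.27903615  0.34929713 -0.04910923  0.00232764 -1.17173314  0.86619701] [ 9.77541991e-01 -2.10737747e-01  7.95963725e-04  7.90315672e-04]
274 202
```

View pics/w1c.png

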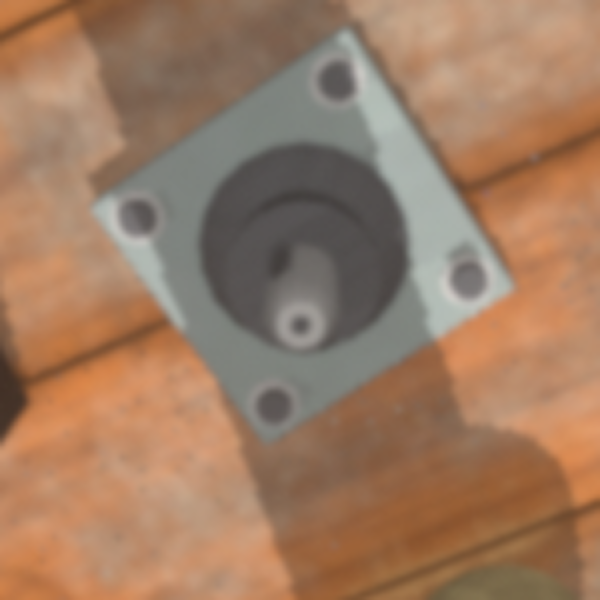

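In the crop, the spindle top is at (300,324), which is full-image (274,208). One key shows as a dark spot at about (282,262), with the other hidden. I'll move the camera right over the spindle.

```bash
python3 -m handwheel '[{"x":-0.07,"y":0.037,"z":-0.09,"ax":0,"ay":0,"az":0},{"x":-0.07,"y":0.037,"z":-0.09,"ax":0,"ay":0,"az":0},{"x":-0.07,"y":0.037,"z":-0.09,"ax":0,"ay":0,"az":0},{"x":-0.07,"y":0.037,"z":-0.09,"ax":0,"ay":0,"az":0},{"x":-0.07,"y":0.037,"z":-0.09,"ax":0,"ay":0,"az":0},{"x":0,"y":0,"z":0,"ax":0,"ay":0,"az":0},{"x":0,"y":0,"z":0,"ax":0,"ay":0,"az":0},{"x":0,"y":0,"z":0,"ax":0,"ay":0,"az":0}]'
python3 - <<'E'
from h import *
import pickle
s=arm.read_state();c,im=snap("wrist","w2.png");pickle.dump((c,im),open("w2.pkl","wb"));print(s["position"],c[1])
c1,_=pickle.load(open("w1.pkl","rb"))
print("old top",plane(c1,(274,208),98),"key",plane(c1,(269.5,192.5),78))
u,v=proj(c,[600,13,85]).round().astype(int);print(u,v)
a=im[v-60:v+60,u-60:u+60];cv2.imwrite("pics/w2c.png",cv2.resize(a,None,fx=5,fy=5,interpolation=2)[:,:,::-1])
E
```

```text
clock: 2.65
position: [531.2, 47.4, 142.4]
ee_rot: [0.978, -0.209, 0.001, -0.0]
contact_force: [0.1, -0.7, 0.6]
gripper_width: 85.6
grasp_force: 0.0
[531.16267348  47.36865066 142.37091833] [599.71456154  16.47618269 286.20323305]
old top [597.20694924  14.55831757  98.        ] key [609.36469262  14.48320003  78.        ]
283 121
```

View pics/w2c.png

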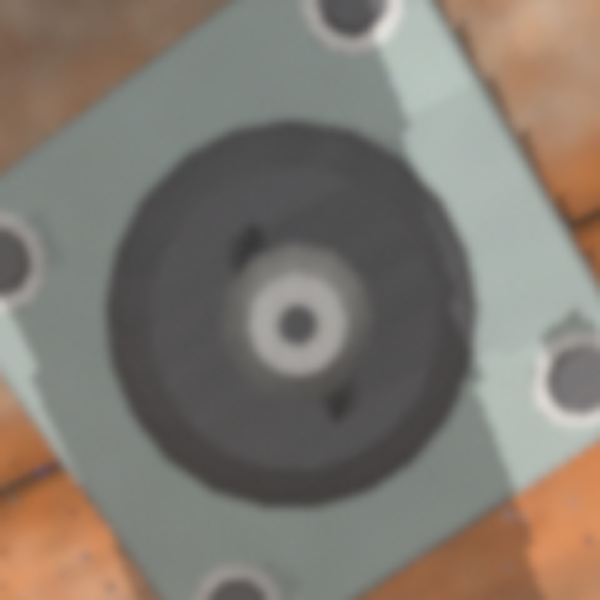

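The crop shows both keys, at about (250,245) and (340,403), and the spindle top centre at (297,323).

Run:
```python
from h import *
import pickle
c,im=pickle.load(open("w2.pkl","rb"));c1,_=pickle.load(open("w1.pkl","rb"))
f=lambda p:(283-60+(p[0]+.5)/5-.5,121-60+(p[1]+.5)/5-.5)
top=f((297,323));print("tri",cross(c,top,c1,(274,208)))
A=plane(c,top,97);print("axis",A, "nadir px",proj(c,[A[0],A[1],50]))
g=cv2.cvtColor(im,cv2.COLOR_RGB2GRAY)
P=[]
for p in((250,245),(340,403)):
    x,y=np.round(f(p)).astype(int);w=g[y-6:y+7,x-6:x+7];yy,xx=np.nonzero(w<w.min()+12);q=(xx.mean()+x-6,yy.mean()+y-6)
    for z in(75,):X=plane(c,q,z);P.append(X);print(q,len(xx),X,np.hypot(*(X-A)[:2]))
d=P[1]-P[0];print("key angle deg mod 90",np.degrees(np.arctan2(d[1],d[0])),"mid",(P[0]+P[1])/2)
# column outline circle at shoulder
m=cv2.inRange(g,0,95)
cn=max(cv2.findContours(m[60:180,223:343].copy(),0,1)[0],key=cv2.contourArea)
q=np.array(cv2.minEnclosingCircle(cn)[0])+[223,60];print("col",q,cv2.minEnclosingCircle(cn)[1])
d=P[0]
```

```text
tri (array([597.79231319,  14.43789174,  99.94220273]), np.float64(0.31086528004658587))
axis [597.83940794  14.54329345  97.        ] nadir px [281.19655374 124.89514837]
(np.float64(272.1923076923077), np.float64(109.61538461538461)) 26 [609.78065021  16.30845709  75.        ] 12.071001184372571
(np.float64(290.42857142857144), np.float64(141.0)) 21 [585.35433719  13.21961193  75.        ] 12.555043779037437
key angle deg mod 90 -172.79287921323814 mid [597.5674937   14.76403451  75.        ]
col [280.67049408 123.37545395] 38.39857482910156
```

```bash
python3 -m handwheel '[{"x":-0.108,"y":-0.188,"z":0,"ax":0,"ay":0,"az":0},{"x":-0.108,"y":-0.188,"z":0,"ax":0,"ay":0,"az":0},{"x":-0.108,"y":-0.188,"z":0,"ax":0,"ay":0,"az":0},{"x":-0.108,"y":-0.188,"z":0,"ax":0,"ay":0,"az":0},{"x":-0.108,"y":-0.188,"z":0,"ax":0,"ay":0,"az":0},{"x":-0.108,"y":-0.188,"z":0,"ax":0,"ay":0,"az":0},{"x":-0.108,"y":-0.188,"z":0,"ax":0,"ay":0,"az":0},{"x":0,"y":0,"z":0,"ax":0,"ay":0,"az":0}]'
python3 - <<'E'
from h import *
import pickle
s=arm.read_state();c,im=snap("wrist","w3.png");pickle.dump((c,im),open("w3.pkl","wb"));print(s["position"],c[1])
u,v=proj(c,[449,-247,18]).round().astype(int);print(u,v)
v=max(v,75);a=im[v-75:v+75,u-75:u+75];cv2.imwrite("pics/w3c.png",cv2.resize(a,None,fx=4,fy=4,interpolation=2)[:,:,::-1])
E
```

```text
clock: 3.5
position: [376.7, -219.2, 142.0]
ee_rot: [0.977, -0.213, 0.0, 0.0]
contact_force: [0.2, -0.3, -1.1]
gripper_width: 85.2
grasp_force: 0.0
[ 376.7201622  -219.20274837  141.95357316] [ 445.27487941 -250.48325522  285.66882741]
272 121
```

View pics/w3c.png

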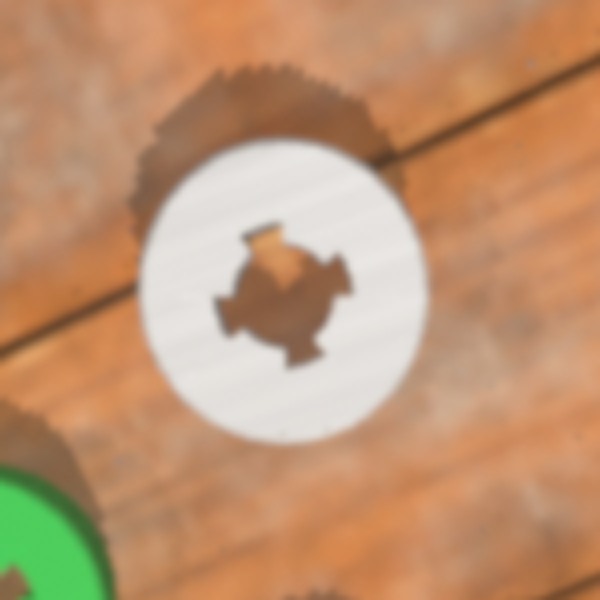

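The collar's top face is centred at about (283,290) in the crop. Its keyways are at (264,235), (343,272), (303,357) and (227,317).

```bash
cat > col.py <<'E'
from h import *
def collar(c,im,u,v,r,z):
    h=cv2.cvtColor(im,cv2.COLOR_RGB2HSV);m=((h[...,1]<60)&(h[...,2]>130)).astype(np.uint8)
    w=np.zeros_like(m);w[max(v-r,0):v+r,u-r:u+r]=1;m*=w
    cs,hi=cv2.findContours(m,cv2.RETR_CCOMP,1);k=max(range(len(cs)),key=lambda i:cv2.contourArea(cs[i])if hi[0][i][3]<0 else 0)
    to=lambda k_:np.array([plane(c,p[0],z)[:2] for p in cs[k_]])
    O=to(k);C,r_=cv2.minEnclosingCircle(O.astype(np.float32))
    C2=cv2.fitEllipse((O*10).astype(np.float32));e=cv2.fitEllipse(cs[k])
    hs=[i for i in range(len(cs)) if hi[0][i][3]==k];j=max(hs,key=lambda i:cv2.contourArea(cs[i]));hm=np.zeros_like(m);cv2.drawContours(hm,cs,j,1,-1)
    yy,xx=np.nonzero(hm);Q=np.array([plane(c,p,z)[:2] for p in zip(xx,yy)]);o=np.array(C2[0])/10;Qc=Q-o
    rr=np.hypot(*Qc.T);a=np.arctan2(Qc[:,1],Qc[:,0]);s=rr>12
    print("enclosing",C,r_,"ellipse",o,np.array(C2[1])/10,"px",e[0],"bore centroid",Q.mean(0),"yaw deg mod90",np.degrees(np.angle(np.exp(4j*a[s]).sum())/4),s.sum(),abs(np.exp(4j*a[s]).mean()))
    return e[0],o
E
python3 - <<'E'
from col import *
import pickle
c,im=pickle.load(open("w3.pkl","rb"))
e,o=collar(c,im,272,121,50,18)
I=pickle.load(open("ims.pkl","rb"))
print(cross(c,e,I["scene"][0],(352.5,325)),cross(c,e,I["side"][0],(264.5,309.5)))
E
```

```text
enclosing (451.5832824707031, -243.7777862548828) 32.2713508605957 ellipse [ 451.66865234 -243.6779541 ] [63.06889038 63.64415283] px (267.48724365234375, 118.307861328125) bore centroid [ 451.91601007 -243.83710305] yaw deg mod90 -5.998142017751989 147 0.7411787915001773
(array([ 452.65555881, -243.95623681,   16.04217839]), np.float64(0.3987590636502061)) (array([ 452.40384029, -243.97808899,   13.13652837]), np.float64(0.9343273210235391))
```

```bash
python3 -m handwheel '[{"x":0.075,"y":-0.025,"z":-0.1,"ax":0,"ay":0,"az":0},{"x":0.075,"y":-0.025,"z":-0.1,"ax":0,"ay":0,"az":0},{"x":0.075,"y":-0.025,"z":-0.1,"ax":0,"ay":0,"az":0},{"x":0.075,"y":-0.025,"z":-0.1,"ax":0,"ay":0,"az":0},{"x":0.075,"y":-0.025,"z":-0.1,"ax":0,"ay":0,"az":0},{"x":0,"y":0,"z":0,"ax":0,"ay":0,"az":0},{"x":0,"y":0,"z":0,"ax":0,"ay":0,"az":0},{"x":0,"y":0,"z":0,"ax":0,"ay":0,"az":0}]'
```

```text
clock: 4.35
position: [454.0, -240.7, 42.3]
ee_rot: [0.978, -0.209, 0.001, -0.0]
contact_force: [-0.3, 0.5, 0.2]
gripper_width: 85.3
grasp_force: 0.0
```

```bash
python3 -m handwheel '[{"x":-0.005,"y":-0.008,"z":-0.044,"ax":0,"ay":0,"az":0},{"x":-0.005,"y":-0.007,"z":-0.044,"ax":0,"ay":0,"az":0},{"x":0,"y":0,"z":-0.044,"ax":0,"ay":0,"az":0},{"x":0,"y":0,"z":-0.044,"ax":0,"ay":0,"az":0},{"x":0,"y":0,"z":-0.044,"ax":0,"ay":0,"az":0},{"x":0,"y":0,"z":0,"ax":0,"ay":0,"az":0},{"x":0,"y":0,"z":0,"ax":0,"ay":0,"az":0},{"x":0,"y":0,"z":0,"ax":0,"ay":0,"az":0}]'
python3 -m handwheel '[{"x":0,"y":0,"z":0,"ax":0,"ay":0,"az":0},{"x":0,"y":0,"z":0,"ax":0,"ay":0,"az":0},{"x":0,"y":0,"z":0,"ax":0,"ay":0,"az":0},{"x":0,"y":0,"z":0,"ax":0,"ay":0,"az":0},{"x":0,"y":0,"z":0,"ax":0,"ay":0,"az":0},{"x":0,"y":0,"z":0,"ax":0,"ay":0,"az":0},{"x":0,"y":0,"z":0,"ax":0,"ay":0,"az":0},{"x":0,"y":0,"z":0,"ax":0,"ay":0,"az":0}]' -1
```

```text
clock: 5.15
position: [451.9, -244.1, -2.5]
ee_rot: [0.978, -0.209, 0.0, 0.0]
contact_force: [-0.0, 0.5, 0.3]
gripper_width: 85.3
grasp_force: 0.0
clock: 5.95
position: [452.0, -244.0, -1.6]
ee_rot: [0.978, -0.209, 0.001, 0.0]
contact_force: [-1.3, 1.5, 5.2]
gripper_width: 61.2
grasp_force: 64.2
```

```bash
python3 -m handwheel '[{"x":0,"y":0,"z":0.16,"ax":0,"ay":0,"az":0},{"x":0,"y":0,"z":0.16,"ax":0,"ay":0,"az":0},{"x":0,"y":0,"z":0.16,"ax":0,"ay":0,"az":0},{"x":0,"y":0,"z":0.16,"ax":0,"ay":0,"az":0},{"x":0.104,"y":0.1845,"z":0,"ax":0,"ay":0,"az":0.037},{"x":0.104,"y":0.1845,"z":0,"ax":0,"ay":0,"az":0.037},{"x":0.104,"y":0.1845,"z":0,"ax":0,"ay":0,"az":0.037},{"x":0.104,"y":0.1845,"z":0,"ax":0,"ay":0,"az":0.036}]'
python3 -m handwheel '[{"x":0.104,"y":0.1845,"z":0,"ax":0,"ay":0,"az":0},{"x":0.104,"y":0.1845,"z":0,"ax":0,"ay":0,"az":0},{"x":0.104,"y":0.1845,"z":0,"ax":0,"ay":0,"az":0},{"x":0,"y":0,"z":0,"ax":0,"ay":0,"az":0},{"x":0,"y":0,"z":0,"ax":0,"ay":0,"az":0},{"x":0,"y":0,"z":0,"ax":0,"ay":0,"az":0},{"x":0,"y":0,"z":0,"ax":0,"ay":0,"az":0},{"x":0,"y":0,"z":0,"ax":0,"ay":0,"az":0}]'
python3 - <<'E'
from col import *
import pickle
s=arm.read_state();print(s["position"],s["gripper_width"],s["wrist_torque"])
W,S,T=[snap(n,n+"4.png") for n in("wrist","scene","side")]
pickle.dump((W,S,T),open("p4.pkl","wb"))
X=s["position"]+[0,0,10];o=[]
for c,im in(W,S,T):
    u,v=proj(c,X).round().astype(int);r=70 if c is W[0] else 35
    u0,v0=min(max(u-r,0),560-2*r),min(max(v-r,0),420-2*r);print(u0,v0)
    o.append(cv2.resize(im[v0:v0+2*r,u0:u0+2*r],(266,266),interpolation=2))
cv2.imwrite("pics/c4.png",np.hstack(o)[:,:,::-1])
E
```

```text
clock: 6.75
position: [534.8, -94.9, 125.2]
ee_rot: [0.996, -0.094, -0.0, -0.0]
contact_force: [1.0, -0.6, -1.6]
gripper_width: 60.8
grasp_force: 67.1
clock: 7.55
position: [596.8, 13.3, 125.4]
ee_rot: [0.995, -0.096, -0.0, -0.0]
contact_force: [0.7, -0.7, -2.3]
gripper_width: 61.1
grasp_force: 67.1
[596.76110822  13.28206031 125.44827717] 61.11415968718194 [-0.02811208  0.00807025 -0.01412945]
208 205
281 144
284 143
```

View pics/c4.png

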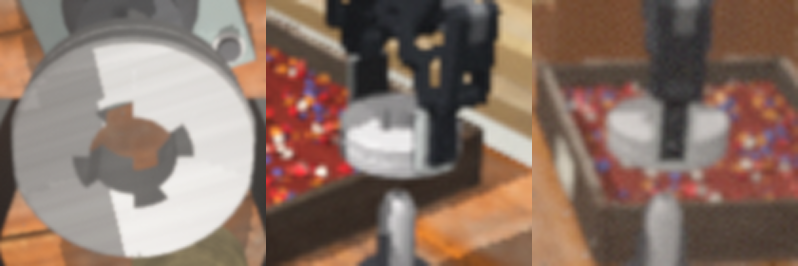

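The collar hangs level above the spindle. In the wrist crop the bore is centred at (132,153), with keyways at (118,108), (182,139), (150,195) and (83,168). I'll check its offset and yaw in the hand.

Run:
```python
from h import *
import pickle
W,S,T=pickle.load(open("p4.pkl","rb"));c=W[0];k=140/266
f=lambda p:(208+(p[0]+.5)*k-.5,205+(p[1]+.5)*k-.5)
Z=145
P=np.array([plane(c,f(p),Z)[:2] for p in((118,108),(182,139),(150,195),(83,168))])
print("kw mean",P.mean(0),"radii",np.hypot(*(P-P.mean(0)).T));a=np.arctan2(*(P-P.mean(0)).T[::-1]);print(np.degrees(np.angle(np.exp(4j*a).sum())/4),np.degrees(a))
# outer rim of top face
R_=np.array([plane(c,f(p),Z)[:2] for p in((13,160),(132,38),(252,150),(130,257),(45,70),(222,75),(50,235),(222,220))]).astype(np.float32)*10
e=cv2.fitEllipse(R_);print(np.array(e[0])/10,np.array(e[1])/10)
# collar in scene/side: check against axis
for q,n in((S,"scene"),(T,"side")):print(n,"spindle top proj",proj(q[0],[597.7,14.5,98]))
```

```text
kw mean [596.68163572  13.20374312] radii [13.3365     13.04123905 13.25401595 13.70415585]
7.131642683813351 [   5.51883154  -82.85137946 -171.62628637   97.48359076]
[596.08681641  13.98829498] [61.73772583 64.39301147]
scene spindle top proj [314.8853256  194.97964777]
side spindle top proj [317.89489853 194.12903147]
```

```bash
python3 -m handwheel '[{"x":0.005,"y":0.006,"z":-0.05,"ax":0,"ay":0,"az":0},{"x":0,"y":0,"z":-0.05,"ax":0,"ay":0,"az":0},{"x":0,"y":0,"z":-0.03,"ax":0,"ay":0,"az":0},{"x":0,"y":0,"z":-0.03,"ax":0,"ay":0,"az":0},{"x":0,"y":0,"z":-0.025,"ax":0,"ay":0,"az":0},{"x":0,"y":0,"z":-0.02,"ax":0,"ay":0,"az":0},{"x":0,"y":0,"z":0,"ax":0,"ay":0,"az":0},{"x":0,"y":0,"z":0,"ax":0,"ay":0,"az":0}]'
python3 -c "
from h import *;s=arm.read_state();print(s['position'],s['contact_force'],s['wrist_torque'])"
```

```text
clock: 8.5
position: [598.4, 15.5, 84.4]
ee_rot: [0.995, -0.095, 0.0, 0.0]
contact_force: [0.2, 0.7, -2.2]
gripper_width: 60.8
grasp_force: 67.1
[598.41475797  15.54305556  84.42600847] [ 0.15190967  0.69756989 -2.24752584] [-0.01898973  0.04814135  0.05081723]
```

```bash
python3 -m handwheel '[{"x":0,"y":0,"z":-0.01,"ax":0,"ay":0,"az":0},{"x":0,"y":0,"z":-0.01,"ax":0,"ay":0,"az":0},{"x":0,"y":0,"z":-0.01,"ax":0,"ay":0,"az":0},{"x":0,"y":0,"z":-0.01,"ax":0,"ay":0,"az":0},{"x":0,"y":0,"z":-0.01,"ax":0,"ay":0,"az":0},{"x":0,"y":0,"z":-0.01,"ax":0,"ay":0,"az":0},{"x":0,"y":0,"z":0,"ax":0,"ay":0,"az":0},{"x":0,"y":0,"z":0,"ax":0,"ay":0,"az":0}]'
python3 -c "
from h import *;s=arm.read_state();print(s['position'],s['contact_force'],s['wrist_torque'])"
```

```text
clock: 9.3
position: [598.3, 15.3, 72.2]
ee_rot: [0.995, -0.095, -0.0, 0.0]
contact_force: [0.9, -2.3, -2.7]
gripper_width: 61.3
grasp_force: 67.1
[598.29229765  15.29372506  72.15295989] [ 0.88783163 -2.30132403 -2.74698959] [-0.6666523  -0.26411398 -0.00607385]
```

```bash
python3 -m handwheel '[{"x":-0.002,"y":-0.003,"z":-0.01,"ax":0,"ay":0,"az":0},{"x":0,"y":0,"z":-0.015,"ax":0,"ay":0,"az":0},{"x":0,"y":0,"z":-0.015,"ax":0,"ay":0,"az":0},{"x":0,"y":0,"z":-0.015,"ax":0,"ay":0,"az":0},{"x":0,"y":0,"z":-0.015,"ax":0,"ay":0,"az":0},{"x":0,"y":0,"z":-0.015,"ax":0,"ay":0,"az":0},{"x":0,"y":0,"z":-0.015,"ax":0,"ay":0,"az":0},{"x":0,"y":0,"z":-0.01,"ax":0,"ay":0,"az":0}]'
python3 -c "
from h import *;s=arm.read_state();print(s['position'],s['contact_force'],s['wrist_torque'])"
```

```text
clock: 10.1
position: [597.8, 14.8, 50.0]
ee_rot: [0.995, -0.095, -0.0, 0.0]
contact_force: [0.5, -1.4, -1.8]
gripper_width: 61.4
grasp_force: 67.2
[597.76374765  14.84724671  49.9549327 ] [ 0.49582851 -1.38337833 -1.77774964] [-0.38407489 -0.04630017 -0.05580303]
```

Clean. I'll lower the last couple of millimetres until it touches.

```bash
python3 -m handwheel '[{"x":0,"y":0,"z":-0.005,"ax":0,"ay":0,"az":0},{"x":0,"y":0,"z":-0.005,"ax":0,"ay":0,"az":0},{"x":0,"y":0,"z":0,"ax":0,"ay":0,"az":0},{"x":0,"y":0,"z":0,"ax":0,"ay":0,"az":0},{"x":0,"y":0,"z":0,"ax":0,"ay":0,"az":0},{"x":0,"y":0,"z":0,"ax":0,"ay":0,"az":0},{"x":0,"y":0,"z":0,"ax":0,"ay":0,"az":0},{"x":0,"y":0,"z":0,"ax":0,"ay":0,"az":0}]'
```

```text
clock: 10.9
position: [597.8, 14.9, 48.5]
ee_rot: [0.995, -0.095, -0.0, 0.0]
contact_force: [-1.1, -1.3, 2.4]
gripper_width: 60.8
grasp_force: 67.5
```

```bash
python3 -m handwheel '[{"x":0,"y":0,"z":0,"ax":0,"ay":0,"az":0},{"x":0,"y":0,"z":0,"ax":0,"ay":0,"az":0},{"x":0,"y":0,"z":0,"ax":0,"ay":0,"az":0},{"x":0,"y":0,"z":0,"ax":0,"ay":0,"az":0},{"x":0,"y":0,"z":0.02,"ax":0,"ay":0,"az":0},{"x":0,"y":0,"z":0.05,"ax":0,"ay":0,"az":0},{"x":0,"y":0,"z":0.15,"ax":0,"ay":0,"az":0},{"x":0,"y":0,"z":0.25,"ax":0,"ay":0,"az":0}]' 1
python3 -c "
from h import *;s=arm.read_state();print(s['position'],s['contact_force'],s['joints'])"
```

```text
clock: 11.7
position: [595.8, 14.5, 140.9]
ee_rot: [0.995, -0.096, -0.003, 0.001]
contact_force: [0.7, 0.5, -0.3]
gripper_width: 85.6
grasp_force: 0.0
[595.76830534  14.51563769 140.90867764] [ 0.71025456  0.46551201 -0.30371926] [ 2.95458741e-01  4.16393905e-01 -1.84614471e-01 -8.57366660e-04
 -9.76881172e-01  1.08443251e+00]
```

```bash
python3 -m handwheel '[{"x":-0.129,"y":0.153,"z":0,"ax":0,"ay":0,"az":0},{"x":-0.129,"y":0.153,"z":0,"ax":0,"ay":0,"az":0},{"x":-0.129,"y":0.153,"z":0,"ax":0,"ay":0,"az":0},{"x":-0.129,"y":0.153,"z":0,"ax":0,"ay":0,"az":0},{"x":-0.129,"y":0.153,"z":0,"ax":0,"ay":0,"az":0},{"x":-0.129,"y":0.153,"z":0,"ax":0,"ay":0,"az":0},{"x":-0.129,"y":0.153,"z":0,"ax":0,"ay":0,"az":0},{"x":0,"y":0,"z":0,"ax":0,"ay":0,"az":0}]'
python3 - <<'E'
from col import *
import pickle
s=arm.read_state();c,im=snap("wrist","w5.png");S=snap("scene","s5.png");T=snap("side","t5.png");print(s["position"])
u,v=proj(c,[491,214.6,22]).round().astype(int);print(u,v)
e,o=collar(c,im,u,v,50,22)
I=pickle.load(open("ims.pkl","rb"));print(cross(c,e,I["scene"][0],(220.3,207.8)),cross(c,e,I["side"][0],(255,192.5)))
z=lambda a,s_:cv2.resize(a,(s_,s_),interpolation=2)
sc=S[1][160:250,270:360];si=T[1][165:255,272:362]
v=max(v,100);cv2.imwrite("pics/c5.png",np.hstack([z(im[v-100:v+100,u-100:u+100],266),z(sc,266),z(si,266)])[:,:,::-1])
E
```

```text
clock: 12.5
position: [415.5, 232.0, 143.6]
ee_rot: [0.996, -0.092, 0.001, -0.001]
contact_force: [0.5, -0.0, -0.0]
gripper_width: 85.4
grasp_force: 0.0
[415.45135188 231.96354876 143.62818639]
281 121
enclosing (490.042724609375, 213.78823852539062) 24.055965423583984 ellipse [490.11762695 213.75905762] [46.83285828 47.25765991] px (282.6047668457031, 120.87619018554688) bore centroid [490.35085572 213.69688306] yaw deg mod90 30.91034770558534 158 0.7529643141428555
(array([490.84489175, 213.50024928,  15.58851723]), np.float64(0.13761881437829093)) (array([491.00179153, 213.51716974,  16.1185191 ]), np.float64(0.44072967671057905))
```

View pics/c5.png

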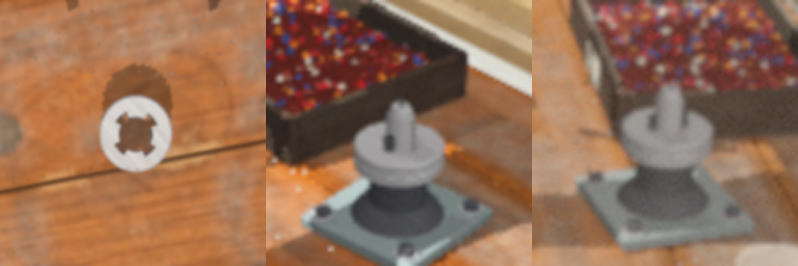

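The wide collar sits flat on the shoulder with the spindle and keys above it. The narrow collar is clear of its neighbours at (490.2,213.7), yaw 30.9°.

```bash
python3 -m handwheel '[{"x":0.075,"y":-0.018,"z":-0.1,"ax":0,"ay":0,"az":0},{"x":0.075,"y":-0.018,"z":-0.1,"ax":0,"ay":0,"az":0},{"x":0.075,"y":-0.018,"z":-0.1,"ax":0,"ay":0,"az":0},{"x":0.075,"y":-0.018,"z":-0.1,"ax":0,"ay":0,"az":0},{"x":0.075,"y":-0.018,"z":-0.1,"ax":0,"ay":0,"az":0},{"x":0,"y":0,"z":0,"ax":0,"ay":0,"az":0},{"x":0,"y":0,"z":0,"ax":0,"ay":0,"az":0},{"x":0,"y":0,"z":0,"ax":0,"ay":0,"az":0}]'
```

```text
clock: 13.45
position: [492.6, 210.9, 43.2]
ee_rot: [0.995, -0.096, 0.001, -0.0]
contact_force: [0.4, 1.0, 0.2]
gripper_width: 85.1
grasp_force: 0.0
```

```bash
python3 -m handwheel '[{"x":-0.006,"y":0.007,"z":-0.03,"ax":0,"ay":0,"az":0},{"x":-0.006,"y":0.007,"z":-0.04,"ax":0,"ay":0,"az":0},{"x":0,"y":0,"z":-0.04,"ax":0,"ay":0,"az":0},{"x":0,"y":0,"z":-0.04,"ax":0,"ay":0,"az":0},{"x":0,"y":0,"z":-0.045,"ax":0,"ay":0,"az":0},{"x":0,"y":0,"z":0,"ax":0,"ay":0,"az":0},{"x":0,"y":0,"z":0,"ax":0,"ay":0,"az":0},{"x":0,"y":0,"z":0,"ax":0,"ay":0,"az":0}]'
python3 -m handwheel '[{"x":0,"y":0,"z":0,"ax":0,"ay":0,"az":0},{"x":0,"y":0,"z":0,"ax":0,"ay":0,"az":0},{"x":0,"y":0,"z":0,"ax":0,"ay":0,"az":0},{"x":0,"y":0,"z":0,"ax":0,"ay":0,"az":0},{"x":0,"y":0,"z":0,"ax":0,"ay":0,"az":0},{"x":0,"y":0,"z":0,"ax":0,"ay":0,"az":0},{"x":0,"y":0,"z":0,"ax":0,"ay":0,"az":0},{"x":0,"y":0,"z":0,"ax":0,"ay":0,"az":0}]' -1
```

```text
clock: 14.25
position: [490.1, 214.1, 3.5]
ee_rot: [0.995, -0.095, 0.0, -0.0]
contact_force: [-0.6, -0.3, 0.9]
gripper_width: 85.3
grasp_force: 0.0
clock: 15.05
position: [490.1, 214.0, 4.1]
ee_rot: [0.995, -0.095, 0.0, -0.0]
contact_force: [-1.0, -0.6, 5.1]
gripper_width: 45.3
grasp_force: 61.0
```

```bash
python3 -m handwheel '[{"x":0,"y":0,"z":0.16,"ax":0,"ay":0,"az":0},{"x":0,"y":0,"z":0.16,"ax":0,"ay":0,"az":0},{"x":0,"y":0,"z":0.16,"ax":0,"ay":0,"az":0},{"x":0,"y":0,"z":0.16,"ax":0,"ay":0,"az":0},{"x":0.09,"y":-0.166,"z":0,"ax":0,"ay":0,"az":-0.066},{"x":0.09,"y":-0.166,"z":0,"ax":0,"ay":0,"az":-0.066},{"x":0.09,"y":-0.166,"z":0,"ax":0,"ay":0,"az":-0.066},{"x":0.09,"y":-0.166,"z":0,"ax":0,"ay":0,"az":-0.065}]'
python3 -m handwheel '[{"x":0.09,"y":-0.166,"z":0,"ax":0,"ay":0,"az":0},{"x":0.09,"y":-0.166,"z":0,"ax":0,"ay":0,"az":0},{"x":0,"y":0,"z":0,"ax":0,"ay":0,"az":0},{"x":0,"y":0,"z":0,"ax":0,"ay":0,"az":0},{"x":0,"y":0,"z":0,"ax":0,"ay":0,"az":0},{"x":0,"y":0,"z":0,"ax":0,"ay":0,"az":0},{"x":0,"y":0,"z":0,"ax":0,"ay":0,"az":0},{"x":0,"y":0,"z":0,"ax":0,"ay":0,"az":0}]'
python3 - <<'E'
from h import *
import pickle
s=arm.read_state();print(s["position"],s["gripper_width"],s["ee_rot"])
W=snap("wrist","w6.png");pickle.dump(W,open("w6.pkl","wb"))
c,im=W;u,v=proj(c,s["position"]+[0,0,18]).round().astype(int);print(u,v)
v=min(v,350);cv2.imwrite("pics/c6.png",cv2.resize(im[v-70:v+70,u-70:u+70],(560,560),interpolation=2)[:,:,::-1])
E
```

```text
clock: 15.85
position: [561.8, 79.9, 131.0]
ee_rot: [0.954, -0.299, -0.0, 0.0]
contact_force: [0.6, 0.5, -1.6]
gripper_width: 45.2
grasp_force: 62.3
clock: 16.65
position: [597.7, 15.5, 131.5]
ee_rot: [0.955, -0.297, 0.0, -0.0]
contact_force: [0.1, -0.7, -1.4]
gripper_width: 45.5
grasp_force: 62.3
[597.65192383  15.50962028 131.48089866] 45.463255847267206 [ 9.54929716e-01 -2.96831984e-01  6.44656187e-05 -8.61031676e-05]
278 284
```

View pics/c6.png

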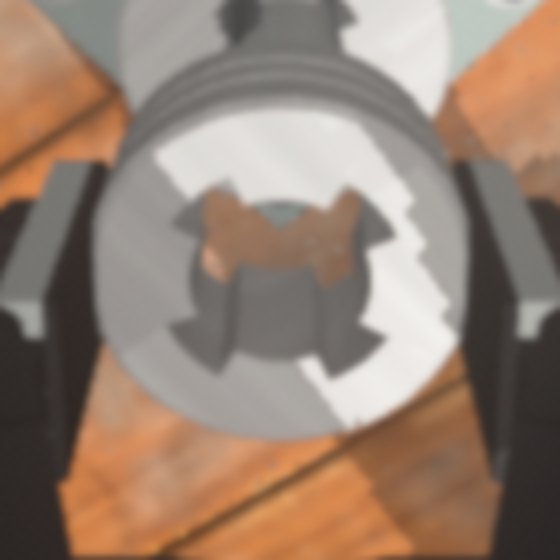

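The crop shows the held narrow collar, with keyway ends at about (198,204), (373,210), (362,359) and (194,350). The wide collar is behind it.

Run:
```python
from h import *
import pickle
c,im=pickle.load(open("w6.pkl","rb"))
f=lambda p:(208+(p[0]+.5)/4-.5,214+(p[1]+.5)/4-.5)
P=np.array([plane(c,f(p),149.4)[:2] for p in((198,204),(373,210),(362,359),(194,350))])
m=P.mean(0);a=np.arctan2(*(P-m).T[::-1]);print(m,np.hypot(*(P-m).T),np.degrees(np.angle(np.exp(4j*a).sum())/4),np.degrees(a))
e=cv2.fitEllipse(np.array([plane(c,f(p),149.4)[:2] for p in((95,262),(468,262),(280,440),(130,370),(440,370),(280,95),(150,145),(420,150))]).astype(np.float32)*10);print(np.array(e[0])/10,np.array(e[1])/10)
```

```text
[597.26575677  15.62050107] [14.70343494 14.79298273 14.90139313 14.63721233] 7.7192344547173 [   8.77380235  -82.63054421 -171.84921073   96.58268114]
[597.77905273  15.09112854] [46.21149902 48.12746582]
```

```bash
python3 -m handwheel '[{"x":0,"y":-0.003,"z":-0.05,"ax":0,"ay":0,"az":0},{"x":0,"y":0,"z":-0.05,"ax":0,"ay":0,"az":0},{"x":0,"y":0,"z":-0.03,"ax":0,"ay":0,"az":0},{"x":0,"y":0,"z":-0.03,"ax":0,"ay":0,"az":0},{"x":0,"y":0,"z":-0.025,"ax":0,"ay":0,"az":0},{"x":0,"y":0,"z":-0.02,"ax":0,"ay":0,"az":0},{"x":0,"y":0,"z":-0.01,"ax":0,"ay":0,"az":0},{"x":0,"y":0,"z":0,"ax":0,"ay":0,"az":0}]'
python3 -m handwheel '[{"x":0,"y":0,"z":-0.008,"ax":0,"ay":0,"az":0},{"x":0,"y":0,"z":-0.008,"ax":0,"ay":0,"az":0},{"x":0,"y":0,"z":-0.008,"ax":0,"ay":0,"az":0},{"x":0,"y":0,"z":-0.008,"ax":0,"ay":0,"az":0},{"x":0,"y":0,"z":-0.008,"ax":0,"ay":0,"az":0},{"x":0,"y":0,"z":0,"ax":0,"ay":0,"az":0},{"x":0,"y":0,"z":0,"ax":0,"ay":0,"az":0},{"x":0,"y":0,"z":0,"ax":0,"ay":0,"az":0}]'
```

```text
clock: 17.5
position: [597.8, 14.1, 88.1]
ee_rot: [0.955, -0.297, -0.0, 0.0]
contact_force: [-0.2, 0.7, -1.6]
gripper_width: 45.3
grasp_force: 62.3
clock: 18.3
position: [597.8, 14.2, 80.2]
ee_rot: [0.955, -0.297, -0.0, -0.0]
contact_force: [0.2, 0.9, -1.9]
gripper_width: 45.3
grasp_force: 62.3
```

```bash
python3 -m handwheel '[{"x":0,"y":0.002,"z":-0.005,"ax":0,"ay":0,"az":0},{"x":0,"y":0,"z":-0.006,"ax":0,"ay":0,"az":0},{"x":0,"y":0,"z":-0.006,"ax":0,"ay":0,"az":0},{"x":0,"y":0,"z":-0.006,"ax":0,"ay":0,"az":0},{"x":0,"y":0,"z":-0.006,"ax":0,"ay":0,"az":0},{"x":0,"y":0,"z":-0.006,"ax":0,"ay":0,"az":0},{"x":0,"y":0,"z":0,"ax":0,"ay":0,"az":0},{"x":0,"y":0,"z":0,"ax":0,"ay":0,"az":0}]'
```

```text
clock: 19.1
position: [597.8, 14.5, 73.2]
ee_rot: [0.955, -0.297, -0.0, -0.0]
contact_force: [-0.6, 1.3, -2.4]
gripper_width: 45.3
grasp_force: 62.3
```

```bash
python3 -m handwheel '[{"x":0,"y":0,"z":-0.004,"ax":0,"ay":0,"az":0},{"x":0,"y":0,"z":-0.004,"ax":0,"ay":0,"az":0},{"x":0,"y":0,"z":0,"ax":0,"ay":0,"az":0},{"x":0,"y":0,"z":0,"ax":0,"ay":0,"az":0},{"x":0,"y":0,"z":0,"ax":0,"ay":0,"az":0},{"x":0,"y":0,"z":0,"ax":0,"ay":0,"az":0},{"x":0,"y":0,"z":0,"ax":0,"ay":0,"az":0},{"x":0,"y":0,"z":0,"ax":0,"ay":0,"az":0}]'
```

```text
clock: 19.9
position: [597.9, 14.6, 72.2]
ee_rot: [0.955, -0.297, 0.0, -0.0]
contact_force: [-2.9, 1.7, 4.8]
gripper_width: 45.3
grasp_force: 63.0
```

Contact came at the expected height. I'll release, lift clear and look.

```bash
python3 -m handwheel '[{"x":0,"y":0,"z":0,"ax":0,"ay":0,"az":0},{"x":0,"y":0,"z":0,"ax":0,"ay":0,"az":0},{"x":0,"y":0,"z":0,"ax":0,"ay":0,"az":0},{"x":0,"y":0,"z":0,"ax":0,"ay":0,"az":0},{"x":0,"y":0,"z":0.02,"ax":0,"ay":0,"az":0},{"x":0,"y":0,"z":0.05,"ax":0,"ay":0,"az":0},{"x":0,"y":0,"z":0.15,"ax":0,"ay":0,"az":0},{"x":0,"y":0,"z":0.2,"ax":0,"ay":0,"az":0}]' 1
python3 -m handwheel '[{"x":-0.05,"y":0,"z":0.1,"ax":0,"ay":0,"az":0},{"x":-0.1,"y":0.1,"z":0.1,"ax":0,"ay":0,"az":0},{"x":-0.1,"y":0.1,"z":0,"ax":0,"ay":0,"az":0},{"x":-0.1,"y":0.1,"z":0,"ax":0,"ay":0,"az":0},{"x":-0.1,"y":0.1,"z":0,"ax":0,"ay":0,"az":0},{"x":-0.1,"y":0.1,"z":0,"ax":0,"ay":0,"az":0},{"x":0,"y":0,"z":0,"ax":0,"ay":0,"az":0},{"x":0,"y":0,"z":0,"ax":0,"ay":0,"az":0}]'
python3 - <<'E'
from h import *
S=snap("scene","s7.png");T=snap("side","t7.png")
z=lambda a:cv2.resize(a,(390,390),interpolation=2)
cv2.imwrite("pics/c7.png",np.hstack([z(S[1][160:250,270:360]),z(T[1][165:255,272:362])])[:,:,::-1])
E
```

```text
clock: 20.7
position: [596.7, 14.2, 155.6]
ee_rot: [0.955, -0.298, -0.002, 0.001]
contact_force: [0.4, 0.0, 0.2]
gripper_width: 85.4
grasp_force: 0.0
clock: 21.5
position: [488.0, 115.0, 196.9]
ee_rot: [0.955, -0.297, 0.001, -0.001]
contact_force: [0.5, 0.1, -0.1]
gripper_width: 85.5
grasp_force: 0.0
```

View pics/c7.png

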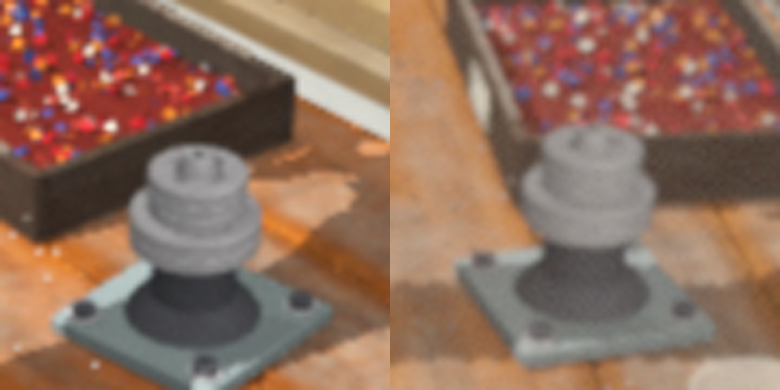

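Both views show the narrow collar sitting flat on the wide one, with no gap between them and only a little of the spindle tip showing. I'll hand it in.

```bash
python3 -c "
from bench import arm;print(arm.job_done())"
```

```text
the job is handed in; nothing more can be done
None
```

Both collars are fully home on the keyed spindle (wide on the shoulder, narrow flat on top), released, with the arm clear and nothing else touched, and the job was handed in at about 22 s.

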